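Lock the sieve tray in the bench screen with its toggle clamp

ROBOT

A 6-joint arm with a two-finger parallel gripper is mounted at the origin on the work surface. World frame = base frame: x ahead of the robot, y to its left, z up, the work surface at z = 0. Lengths are in m, angles in rad, forces in N, time in s.
With the tool pointing down it reaches from about 0.3 to 0.875 m from the base axis. Payload 6.4 kg.
Tool frame: the origin (TCP) lies between the finger pads; the fingertips stand 8 mm ahead of it and the grasp point (between the pads) lies 11 mm behind it; z points along the fingers, y is the direction in which the jaws open and shut (so a half turn about z gives the same grasp; the last joint's range is limited). The gripper opens to 85 mm and grips with 20 to 120 N. Pads are 22 mm wide; open, the fingers measure 114 mm over their backs; the gripper's body (76 mm by 85 mm) begins 54 mm behind the grasp point. The pads swing forward as they close: fully open they stand 13 mm farther back than shut.
Start: joints at [1.128, 0.181, 1.607, -0, 1.354, -0.206], TCP at [0.135, 0.559, 0.239] pointing down, gripper open.
Joint ranges: [-2.99, 2.99], [-0.89, 2.07], [0.3, 2.58], [-1.14, 4.28], [0, 2.63], [-3.12, 3.12]. Speed limits (rad/s): [2.57, 2.57, 3.01, 3.14, 3.14, 3.14].

INTERFACE

Orientations are given as a unit quaternion [w, x, y, z].
In Python, from bench import monitor, viewer, workorder, spotter gives the robot as it stands. The module is installed in compiled form; this text tells all that it offers.
- The arm moves only by the tool move_arm, never from a script. Its argument "motion" is a list of rows, each a list of 3 entries, a list of its own where there are three numbers: the shift along the tool's x, y, z in units of 60 mm (1.0 is 60 mm), then the turn, a rotation vector about the tool's x, y, z in units of 8 degrees (1.0 is 8 degrees), then the opening in per cent of the stroke, from 0 (shut) to 100 (fully open). In form: [[[dx, dy, dz], [rx, ry, rz], grip], ...]. A call has 1 to 10 rows; each row is the pose to reach, as a shift and turn from the pose commanded when the call began, along the tool's axes at that moment; what a row does not reach only later rows make up. A row lasts 1/8 s, in which the tool goes at most 62.5 mm and 10.7 degrees, less where a joint would pass 70% of its speed; a pose out of reach is approached as far as the arm can. A call with a gripper value outside its range is refused whole. The fingers move at their own pace and stop on an object; the grip force is fixed at half the most. Time passes only in rows, so rows that repeat a pose let the fingers close. It gives the time, the measured TCP pose, the force and the opening at its end, in the units of the state.
- monitor.get_obs(): the state, without advancing time (a new reading comes with each control period).
- viewer.camera(name): name is "scene" or "top"; returns the picture (400x640x3 uint8, blue, green, red); there is no depth.
- viewer.calibration(name): a dict with "fovy" (degrees; the focal length in pixels is half the picture's height over the tangent of half this angle, whatever the lens; pixels are square), "cx", "cy" (the principal point, pixels), "distortion" ([k1, k2, p1, p2, k3] as OpenCV has them; the pictures are not rectified), "extrinsics" (4x4, takes a point from camera to world coordinates). Camera axes: x right, y down, z forward; pixel columns grow to the right and rows downward; lengths in m; the calibration is good to about 2 mm. A picture is of the moment at which its call begins. calibration takes no time and is no camera call.
- workorder.hand_in(): hands the job in, once; it reports no verdict.
Trained networks look in the newest picture that a camera, given by its name, has taken for a name from the list of things; names that differ only in an ending like _2 or _b are one class to them, and where a whole thing is asked for, a point or a joint stands for the part that bears it (a point fixed in the world has none). Each returns a list of dicts, best first, with "score" (0 to 1); they miss things now and then, are a little off and sometimes report something else, mostly with a low value. They report only what shows in the picture. A call takes as long as a camera call.
- spotter.search_frame(camera, name): "centre" ([column, row] as shares, 0 to 1, of the picture: columns of its width, rows of its height, amid what is visible of it).
- spotter.outline_of(camera, name): "region" (400x640 bool, what is visible of it) and "centre" ([column, row] as shares, 0 to 1, of the picture: columns of its width, rows of its height, amid what is visible of it).
The state is a dict: "time_s": time; "q": joint angles; "dq": joint speeds; "joint_efforts": joint torques, N m; "eef_pos": TCP position; "eef_rot": TCP orientation; "wrist_force": force on the tool from outside, world axes, zero at the start; "torque": the same for the moment, N m; "opening": opening from 0.0 (shut) to 1.0 (fully open).
Only numpy, scipy, OpenCV 4.12 (cv2) and the standard library are available. Lean on these libraries where they do the work, as an engineer would, in place of code of your own. Each camera call takes 0.05 s, during which the arm holds its last target. There are 200 camera calls.

TASK

Get the bench screen ready to run: push the sieve tray with the fingertips along its guides, away from the clamp, until it is fully home under the lip against the stop, then flip the toggle clamp's handle over and press it down past centre until it snaps shut with its rubber foot on the tray's rim. Nothing is to be lifted: the tray stays down on the deck all the time. Leave the other things on the table where they are.

Things in the scene. Friction and masses are not known exactly. Their poses are not given: they have to be found in the camera images.
- screen_base: the bench screen, a small vibrating sieve fixed on the table: foot plate 230 x 400 mm, blue deck with its top at z 52 mm, steel guide angles at x +/-92 mm (tops z 92), finned motor on the +x side. Origin: on the table under the deck's middle; z up; y runs along the guides from the clamp end (-y) to the stop end (+y). Lengths given 'in the base's frame' are in this frame, mm.
- stop_lip (a point): top of the lip, above the middle of the stop's face, where the tray's end comes to rest (0, 130, 96 in the base's frame). The steel lip is 184 mm wide and overhangs from y 114 to 142, its underside at z 92; the tray's rim slides under it with 4 mm to spare.
- clamp_pivot (a point): the arm's pivot pin in the toggle clamp, at (0, -190, 112) in the base's frame. Clamp foot: 50 mm wide, y -226 to -164 on the deck. Arm and handle swing only in the plane x = 0. Open, the arm stands up steeply towards the tray, its end near y -140, z 215.
- screen_tray: the sieve tray: loose, 0.6 to 1.1 kg, steel, 180 (x) x 230 (y) x 36 mm tall, 18 mm wide rim at the top, mesh bottom 3 mm thick, on the deck between the guides (2 mm play a side), 20 to 45 mm short of the stop. Open-topped, inside 138 x 188 mm; inner face of the stop-end wall 94 mm from its middle. Origin: middle of underside, axes as the base's; fully home at y = 15 mm in the base's frame.
- handle_end (a point): the free end of the clamp's handle, on the centre line of its black grip (18 mm thick, 95 mm long); 150 mm from the handle's pin. In the base's frame (x 0) it swings in an arc from y -233, z 236 (open) by y -343, z 185 to y -365, z 112 (shut: handle level, pointing to -y). Push it from the tray's side over to -y and then down.
- clamp_handle (a joint): angle between clamp handle and arm, rad: 0 open (handle up, leaning back 12 degrees from upright), about 2.46 shut at its stop (level). Dead centre about 2.35: before it friction holds the handle or it springs back a little; past it it snaps on to the stop and stays. Pushed near its end it takes 1 to 2 N, and some 3 to 6 N just before dead centre with the tray home.
- clamp_spindle: the spindle at the arm's end, with a black rubber foot 15 mm across on a stiff spring. Origin: where it crosses the arm, 100 mm from the arm's pivot. Shut, the foot presses the middle of the home tray's rim at y -90 mm in the base's frame with some 13 N; with the tray not home it misses the rim.
- bench_brush: a wooden bench brush with brown bristles, 300 mm long, lying beyond the stop end of the screen; loose, not part of the job. Origin: on the table under its bristle head
- food_tin: a plain steel food tin, 74 mm across, 108 mm tall, standing past the clamp end on the side of the motor; loose, not part of the job. Origin: centre of its underside
- drink_bottle: a clear drinks bottle with a blue cap, 64 mm across, 200 mm tall, standing near the stop end; loose, not part of the job. Origin: centre of its underside
- glass_jar: a glass jar with a steel cap, 68 mm across, 95 mm tall, standing beside the screen, between motor and stop end; loose, not part of the job. Origin: centre of its underside
- jar_lid: a loose brass-coloured jar lid, 72 mm across, 12 mm thick, lying on the robot's side of the screen; loose, not part of the job. Origin: centre of its underside
- scraper: a hand scraper with wooden handle, 225 mm long, lying past the clamp end on the robot's side; loose, not part of the job. Origin: near its middle, on the table
- sample_cup: a white plastic cup, 72 mm across, 75 mm tall, standing beside the clamp on the motor's side; loose, not part of the job. Origin: centre of its underside

How it is judged:
By the outcome, as a careful person would: the job done as asked, in the order asked, and still so for the second after the job is handed in, with the robot touching nothing.
It also fails if it takes over 51 s, if anything falls off the work surface, if the arm or the gripper's body presses on something with over 40 N, if the wrist force passes 120 N, or if a joint passes its speed limit or range.

## Working session

There is one attempt and no reset: what is moved stays moved. The work goes in short steps, Python scripts to look and compute and a tool call to move; the robot and the scene stay as the last step left them, time stands still between calls to the robot, and variables do not carry over. Pictures are saved under pics/ and viewed, about 8 in all and at most 12, crops included, and the job is handed in when it is done.

Besides the shell and the picture viewer there is one more tool, called as name([rows], argument=value, ...), one row to a line, values as JSON. move_arm: Moves the arm, as the interface text tells. Its arguments: {"type":"object","properties":{"motion":{"type":"array","items":{"type":"array"}}},"required":["motion"]}

```bash
mkdir -p pics; cat > h.py <<'E'
import numpy as np, cv2
from bench import monitor, viewer, workorder, spotter
def K(n):
    c=viewer.calibration(n); f=200/np.tan(np.radians(c["fovy"])/2)
    return np.array([[f,0,c["cx"]],[0,f,c["cy"]],[0,0,1]]),np.array(c["distortion"],float),np.array(c["extrinsics"])
def proj(n,P):
    k,d,E=K(n); W=np.linalg.inv(E); 
    return cv2.projectPoints(np.atleast_2d(P).astype(float),cv2.Rodrigues(W[:3,:3])[0],W[:3,3],k,d)[0][:,0]
def ray(n,px,z):
    k,d,E=K(n); u=cv2.undistortPoints(np.array([[px]],float),k,d)[0,0]
    v=E[:3,:3]@[u[0],u[1],1]; o=E[:3,3]; return o+v*(z-o[2])/v[2]
E
python3 - <<'E'
from h import *
for n in("top","scene"):
    cv2.imwrite(f"pics/{n}0.png",viewer.camera(n)); print(n,K(n)[2].round(3).tolist(),K(n)[0][0,0],K(n)[1])
    for t in("screen_base","screen_tray","stop_lip","clamp_pivot","handle_end","clamp_spindle"):
        r=spotter.search_frame(n,t)[:2]; print(t,[(round(x["score"],2),(np.array(x["centre"])*[640,400]).round(1).tolist()) for x in r])
o=monitor.get_obs(); print({k:np.round(v,3).tolist() for k,v in o.items()})
E
```

```text
top [[-0.028, -0.979, 0.2, 0.273], [-1.0, 0.027, -0.006, 0.112], [0.0, -0.2, -0.98, 1.535], [0.0, 0.0, 0.0, 1.0]] 485.2248501773502 [-0.07024502  0.          0.          0.          0.        ]
screen_base [(0.88, [331.2, 199.4]), (0.3, [304.6, 251.9])]
screen_tray [(0.79, [322.2, 192.4])]
stop_lip [(0.67, [335.6, 195.5])]
clamp_pivot [(0.83, [333.1, 199.6])]
handle_end [(0.53, [329.8, 196.4]), (0.44, [397.1, 191.4])]
clamp_spindle []
scene [[0.482, 0.473, -0.738, 1.332], [0.876, -0.241, 0.418, -0.312], [0.02, -0.847, -0.53, 0.71], [0.0, 0.0, 0.0, 1.0]] 375.06655389340807 [-0.08756489  0.          0.          0.          0.        ]
screen_base [(0.94, [300.3, 254.4])]
screen_tray [(0.71, [313.0, 219.2])]
stop_lip []
clamp_pivot [(0.91, [298.8, 252.4]), (0.62, [419.7, 232.5])]
handle_end [(0.63, [240.2, 223.4])]
clamp_spindle []
{'time_s': 0.7, 'q': [1.128, 0.181, 1.607, 0.0, 1.354, -0.206], 'dq': [-0.0, -0.001, -0.0, 0.0, 0.001, -0.0], 'joint_efforts': [-0.0, -44.471, -35.163, -0.0, 0.0, -0.0], 'eef_pos': [0.135, 0.559, 0.239], 'eef_rot': [0.0, 0.118, 0.993, 0.0], 'wrist_force': [-0.205, 0.331, -0.098], 'torque': [0.035, 0.03, 0.08], 'opening': 1.001}
```

View pics/top0.png

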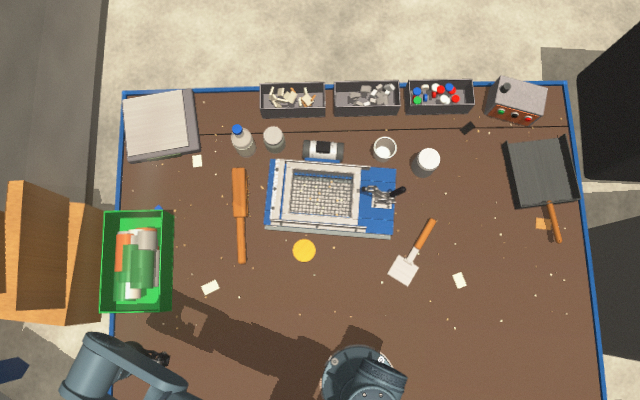

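View pics/scene0.png

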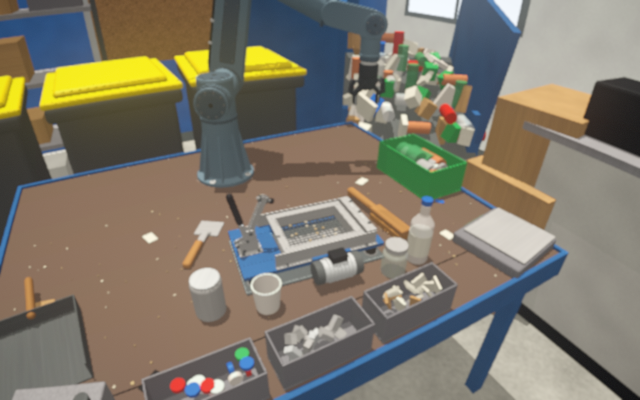

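Top: the screen's at about (330,198), with base +y to image left (world +y) and the motor towards +x. The handle is at (397,191). Next I'll zoom in to fit the pose.

```bash
python3 - <<'E'
from h import *
a=cv2.imread("pics/top0.png")[140:250,255:415]; cv2.imwrite("pics/topc.png",cv2.resize(a,None,fx=5,fy=5,interpolation=cv2.INTER_CUBIC))
for px,z in(((270,197),.09),((272,160),.052),((395,235),.02),((398,168),.052)): print(px,ray("top",px,z).round(3))
E
```

```text
(270, 197) [0.561 0.25  0.09 ]
(272, 160) [0.688 0.246 0.052]
(395, 235) [ 0.443 -0.135  0.02 ]
(398, 168) [ 0.651 -0.151  0.052]
```

View pics/topc.png

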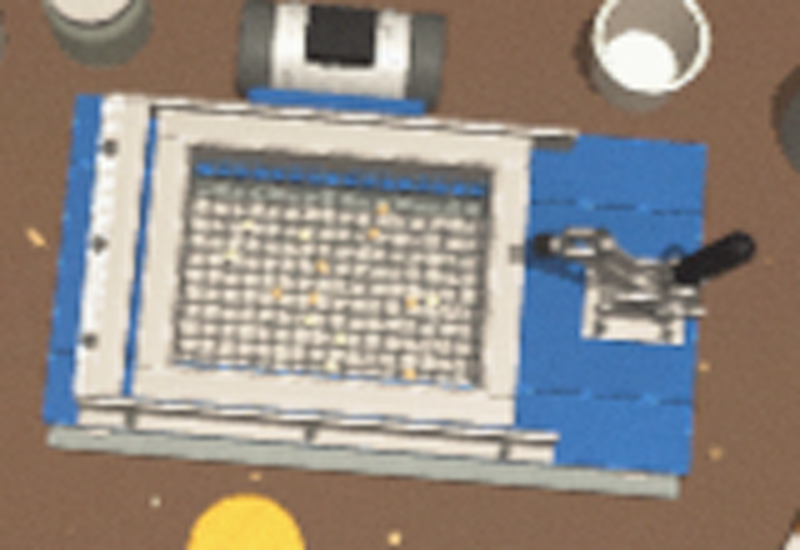

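```bash
cat >> h.py <<'E'
def B2W(p,P):
    c,s=np.cos(p[2]),np.sin(p[2]); P=np.atleast_2d(P)/1000.
    return np.c_[p[0]+c*P[:,0]-s*P[:,1],p[1]+s*P[:,0]+c*P[:,1],P[:,2]]
E
python3 - <<'E'
from h import *
from scipy.optimize import least_squares
m=[((92,142,96),(105,95)),((-92,142,96),(78,396)),((92,114,96),(152,98)),((-92,114,96),(130,398)),
((-25,-164,56),(583,340)),((-25,-226,56),(684,347)),((0,-233,236),(746,243))]
t=[((90,115,88),(160,110)),((-90,115,88),(135,396)),((90,-115,88),(530,140)),((-90,-115,88),(516,425))]
px=np.array([q for _,q in m+t],float); px=(px+.5)/5-.5+[255,140]
def f(p):
    P=np.array([a for a,_ in m+t],float); P[len(m):,1]+=p[3]*1000
    return (proj("top",B2W(p,P))-px).ravel()
r=least_squares(f,[.57,.07,0,0],loss="soft_l1"); print(r.x.round(4)); print(f(r.x).reshape(-1,2).round(2).tolist())
p=r.x
# overlay in both
L=[[(s*92,y,96) for s,y in((1,114),(1,142),(-1,142),(-1,114),(1,114))],[(s*90,y+p[3]*1000,88) for s,y in((1,-115),(1,115),(-1,115),(-1,-115),(1,-115))],[(0,-233,236),(0,-215,112),(0,-190,112),(0,-140,215)],[(0,-233,236),(0,-343,185),(0,-365,112)],[(s*115,y,0) for s,y in((1,-200),(1,200),(-1,200),(-1,-200),(1,-200))]]
for n,(x,y,w,h) in(("scene",(215,170,180,130)),):
    k=4;a=cv2.resize(cv2.imread(f"pics/{n}0.png")[y:y+h,x:x+w],None,fx=k,fy=k,interpolation=cv2.INTER_CUBIC)
    for l in L:
        q=((proj(n,B2W(p,l))-[x,y]+.5)*k).astype(int); cv2.polylines(a,[q],False,(0,0,255),1)
    cv2.imwrite("pics/ov.png",a)
np.save("p.npy",p)
for n in ("bench_brush","food_tin","drink_bottle","glass_jar","jar_lid","scraper","sample_cup"):
    q=spotter.search_frame("top",n)
    if q: 
        c=np.array(q[0]["centre"])*[640,400]; print(n,round(q[0]["score"],2),c.round(),ray("top",c,.04).round(3)[:2])
E
```

```text
[ 0.5709  0.0991 -0.108  -0.0066]
[[0.24, 0.67], [-0.36, -0.44], [-0.1, 0.77], [-1.47, -0.09], [0.43, -0.8], [0.18, -0.62], [0.51, 0.28], [0.2, -0.17], [-0.37, 0.2], [0.58, -0.36], [-0.37, 0.48]]
bench_brush 0.73 [240. 204.] [0.553 0.349]
food_tin 0.58 [426. 162.] [ 0.671 -0.245]
drink_bottle 0.81 [240. 140.] [0.762 0.349]
glass_jar 0.81 [275. 139.] [0.762 0.238]
jar_lid 0.86 [304. 250.] [0.402 0.152]
scraper 0.6 [408. 263.] [ 0.354 -0.166]
sample_cup 0.67 [383. 151.] [ 0.713 -0.108]
```

View pics/ov.png

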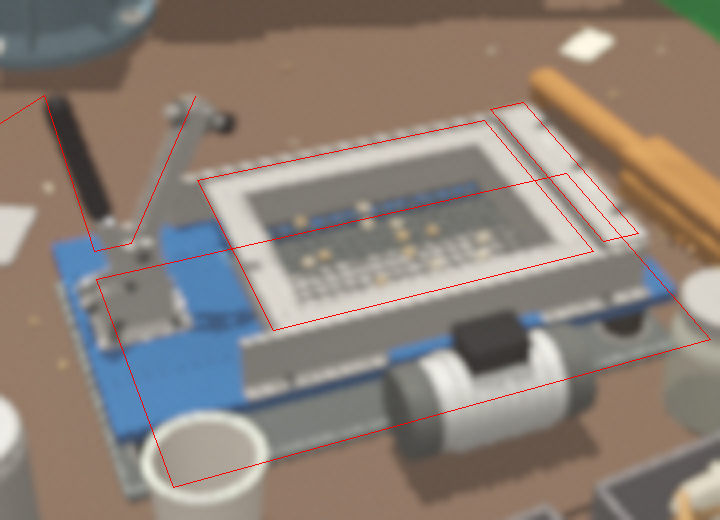

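The overlay agrees to within 1-2 px. The fitted base is at about (0.571, 0.099) with yaw −0.108. The tray sits at about y −7 mm, so 22 mm short. Handle open, lane clear. I'll write a helper that converts targets in the base's frame into move units.

```bash
cat >> h.py <<'E'
from scipy.spatial.transform import Rotation as R
def to(*T,tool=True):
    "T: TCP targets in base frame mm, tool x along base +y, z down; prints move units"
    p=np.load("p.npy"); o=monitor.get_obs(); q=o["eef_rot"]; r=R.from_quat([*q[1:],q[0]])
    th=p[2]+np.pi/2; c,s=np.cos(th),np.sin(th)
    g=R.from_matrix(np.array([[c,s,0],[s,-c,0],[0,0,-1.]]))
    print("t",o["time_s"],"F",np.round(o["wrist_force"],1),"turn",np.round(np.degrees((r.inv()*g).as_rotvec())/8,2))
    c,s=np.cos(p[2]),np.sin(p[2]); d=np.array(o["eef_pos"])-[p[0],p[1],0]
    print("TCP base mm",np.round(np.array([c*d[0]+s*d[1],-s*d[0]+c*d[1],d[2]])*1000,1))
    for t in T: print(t,np.round(r.inv().apply(B2W(p,t)[0]-o["eef_pos"])/.06,2))
E
python3 - <<'E'
from h import *
to((0,50,200),(0,50,76))
# handle path
for ph in(12,25,40,55,65,75,82,90):
    a=np.radians(np.interp(ph,[12,35,58.5,75,90],[242.5,212,192,184.5,180])); f=np.radians(ph)
    pin=np.array([-190,112])+25.5*np.array([np.cos(a),np.sin(a)]); u=np.array([-np.sin(f),np.cos(f)]); n=np.array([np.cos(f),np.sin(f)])
    C=pin+130*u+9*n; print(ph,"end",(pin+150*u).round(),"TCP y,z",(C+[11,8]).round())
E
```

```text
t 1.05 F [-0.5 -0.5  0.1] turn [-0.    0.   10.33]
TCP base mm [-483.   410.3  239.3]
(0, 50, 200) [-8.76 -4.92  0.65]
(0, 50, 76) [-8.76 -4.92  2.72]
12 end [-233.  236.] TCP y,z [-209.  226.]
25 end [-271.  230.] TCP y,z [-244.  224.]
40 end [-309.  215.] TCP y,z [-278.  213.]
55 end [-338.  191.] TCP y,z [-305.  195.]
65 end [-351.  171.] TCP y,z [-318.  179.]
75 end [-360.  149.] TCP y,z [-328.  160.]
82 end [-364.  132.] TCP y,z [-332.  146.]
90 end [-366.  112.] TCP y,z [-334.  129.]
```

move_arm([
  [[-0.9,-0.5,0],[0,0,1],0],
  [[-1.8,-1,0],[0,0,2.1],0],
  [[-2.7,-1.5,0],[0,0,3.2],0],
  [[-3.6,-2,0.1],[0,0,4.2],0],
  [[-4.5,-2.5,0.2],[0,0,5.2],0],
  [[-5.4,-3,0.3],[0,0,6.3],0],
  [[-6.3,-3.5,0.4],[0,0,7.3],0],
  [[-7.2,-4,0.5],[0,0,8.3],0],
  [[-8.1,-4.5,0.65],[0,0,9.3],0],
  [[-8.76,-4.92,0.65],[0,0,10.33],0],
])

```text
time_s: 2.3
eef_pos: [0.5778, 0.1465, 0.1994]
eef_rot: [-0.0, 0.746, 0.666, -0.0]
wrist_force: [0.1, 0.6, 0.5]
opening: -0.003
```

```bash
python3 - <<'E'
from h import *
cv2.imwrite("pics/s1.png",viewer.camera("scene")); 
to((0,50,200),(0,50,76),(0,76,76),(0,98,76))
a=cv2.imread("pics/s1.png")[70:320,180:440]; cv2.imwrite("pics/s1c.png",cv2.resize(a,None,fx=2.3,fy=2.3))
E
```

```text
t 2.35 F [ 1.1 -3.7  0. ] turn [ 0.02  0.02 -0.11]
TCP base mm [  5.8  44.2 200. ]
(0, 50, 200) [ 0.09 -0.1  -0.  ]
(0, 50, 76) [ 0.1  -0.1   2.07]
(0, 76, 76) [ 0.53 -0.11  2.07]
(0, 98, 76) [ 0.9  -0.12  2.06]
```

View pics/s1c.png

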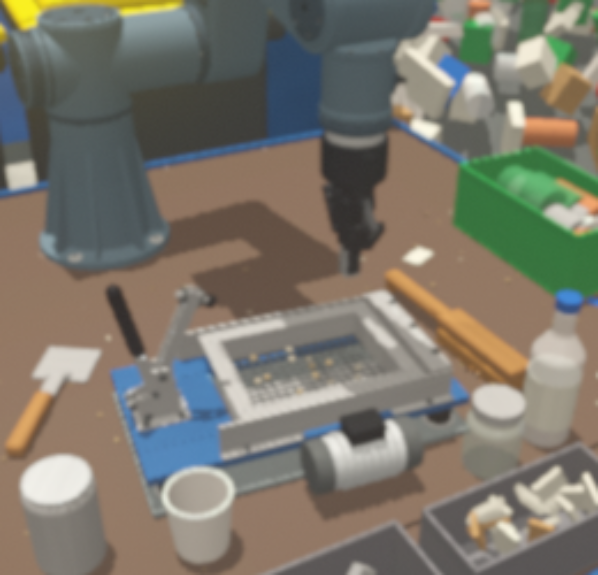

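```bash
python3 - <<'E'
from h import *
o=monitor.get_obs(); e=np.array(o["eef_pos"]); print(proj("scene",[e-[0,0,.008]]), "seen",(180+350/2.3,70+270/2.3))
to((0,50,200),(0,55,76))
E
```

```text
[[330.42059494 189.38374823]] seen (332.17391304347825, 187.3913043478261)
t 2.35 F [ 1.1 -3.7  0. ] turn [ 0.02  0.02 -0.11]
TCP base mm [  5.8  44.2 200. ]
(0, 50, 200) [ 0.09 -0.1  -0.  ]
(0, 55, 76) [ 0.18 -0.11  2.07]
```

The picture shows the shut fingertips at crop (350,270), which matches the projection, and they are over the tray's inside. Next: descend into the tray.

move_arm([
  [[0,0,0.7],[0,0,0],0],
  [[0,0,1.4],[0,0,0],0],
  [[0,0,1.9],[0,0,0],0],
  [[0,0,2.05],[0,0,0],0],
  [[0,0,2.05],[0,0,0],0],
])

```text
time_s: 2.98
eef_pos: [0.5766, 0.1489, 0.0774]
eef_rot: [-0.0, 0.744, 0.668, -0.0]
wrist_force: [-0.7, -0.2, -0.0]
opening: 0.002
```

```bash
python3 - <<'E'
from h import *
to((0,50,76),(0,70,76),(0,98,76))
E
```

```text
t 2.975 F [-0.7 -0.2 -0. ] turn [-0.  0. -0.]
TCP base mm [ 0.3 50.1 77.4]
(0, 50, 76) [-0.   -0.01  0.02]
(0, 70, 76) [ 0.33 -0.01  0.02]
(0, 98, 76) [ 0.8  -0.01  0.02]
```

move_arm([
  [[0.15,0,0],[0,0,0],0],
  [[0.3,0,0],[0,0,0],0],
  [[0.37,0,0],[0,0,0],0],
  [[0.44,0,0],[0,0,0],0],
  [[0.5,0,0],[0,0,0],0],
  [[0.56,0,0],[0,0,0],0],
  [[0.61,0,0],[0,0,0],0],
  [[0.66,0,0],[0,0,0],0],
  [[0.7,0,0],[0,0,0],0],
  [[0.7,0,0],[0,0,0],0],
])

```text
time_s: 4.22
eef_pos: [0.5813, 0.1893, 0.0774]
eef_rot: [0.001, 0.744, 0.668, -0.001]
wrist_force: [-0.9, -3.9, 1.5]
opening: -0.002
```

```bash
python3 - <<'E'
from h import *
to((0,98,76))
E
```

```text
t 4.225 F [-0.9 -3.9  1.5] turn [ 0.    0.01 -0.  ]
TCP base mm [ 0.7 90.9 77.4]
(0, 98, 76) [ 0.12 -0.01  0.02]
```

move_arm([
  [[0.04,0,0],[0,0,0],0],
  [[0.08,0,0],[0,0,0],0],
  [[0.12,0,0],[0,0,0],0],
  [[0.12,0,0],[0,0,0],0],
])

```text
time_s: 4.72
eef_pos: [0.5821, 0.1965, 0.0774]
eef_rot: [0.001, 0.744, 0.668, -0.001]
wrist_force: [-0.1, -5.5, 1.7]
opening: -0.0
```

move_arm([
  [[0.03,0,0],[0,0,0],0],
  [[0.06,0,0],[0,0,0],0],
  [[0.06,0,0],[0,0,0],0],
])

```text
time_s: 5.1
eef_pos: [0.5825, 0.1997, 0.0774]
eef_rot: [0.001, 0.744, 0.668, -0.001]
wrist_force: [-0.2, -6.0, 2.2]
opening: 0.002
```

move_arm([
  [[0.03,0,0],[0,0,0],0],
  [[0.06,0,0],[0,0,0],0],
  [[0.06,0,0],[0,0,0],0],
])

```text
time_s: 5.48
eef_pos: [0.5825, 0.2, 0.0774]
eef_rot: [0.002, 0.744, 0.668, -0.003]
wrist_force: [-3.0, -19.2, 6.0]
opening: -0.003
```

```bash
python3 - <<'E'
from h import *
cv2.imwrite("pics/t2.png",viewer.camera("top")); a=cv2.imread("pics/t2.png")[140:250,255:415]; cv2.imwrite("pics/t2c.png",cv2.resize(a,None,fx=5,fy=5,interpolation=cv2.INTER_CUBIC))
to((0,98,76)); p=np.load("p.npy")
for y in(-115,-107,-100): print(y,((proj("top",B2W(p,[(90,y,88),(-90,y,88)]))-[255,140]+.5)*5).round(0).tolist())
E
```

```text
t 5.525 F [ -3.2 -19.1   6.6] turn [-0.01  0.06 -0.01]
TCP base mm [  0.7 101.6  77.4]
(0, 98, 76) [-0.06 -0.01  0.02]
-115 [[523.0, 138.0], [504.0, 427.0]]
-107 [[510.0, 137.0], [491.0, 426.0]]
-100 [[498.0, 136.0], [479.0, 425.0]]
```

View pics/t2c.png

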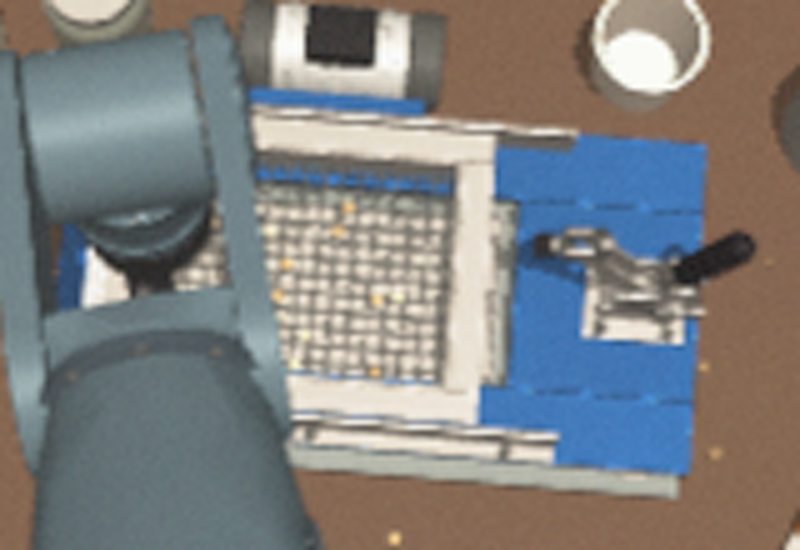

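The top view shows the tray's clamp-end edge at u 495→478, which matches the home edge at y −100. The push force also jumped to 19 N, so the tray is on the stop. Now I'll back off and go over to the handle.

move_arm([
  [[-0.2,0,0],[0,0,0],0],
  [[-0.4,0,0],[0,0,0],0],
  [[-0.4,0,-1],[0,0,0],0],
  [[-0.4,0,-2],[0,0,0],0],
  [[-0.4,0,-3],[0,0,0],0],
  [[-0.5,0,-3.8],[0,0,0],0],
  [[-1.4,0,-3.8],[0,0,0],0],
  [[-2.4,0,-3.8],[0,0,0],0],
  [[-3.4,0,-3.8],[0,0,0],0],
  [[-4.4,0,-3.8],[0,0,0],0],
])

```text
time_s: 6.78
eef_pos: [0.5535, -0.0593, 0.3054]
eef_rot: [0.0, 0.744, 0.668, 0.0]
wrist_force: [1.1, -0.1, 0.1]
opening: -0.001
```

```bash
python3 - <<'E'
from h import *
cv2.imwrite("pics/t3.png",viewer.camera("top"))
to((0,-190,305),(0,-190,228)); 
E
```

```text
t 6.825 F [ 1.  -5.   0.1] turn [ 0.    0.03 -0.04]
TCP base mm [  -0.  -166.4  305.2]
(0, -190, 305) [-0.39  0.    0.  ]
(0, -190, 228) [-0.39  0.    1.29]
```

move_arm([
  [[-0.25,0,0],[0,0,0],0],
  [[-0.4,0,0.1],[0,0,0],0],
  [[-0.4,0,0.5],[0,0,0],0],
  [[-0.4,0,0.9],[0,0,0],0],
  [[-0.4,0,1.2],[0,0,0],0],
  [[-0.4,0,1.3],[0,0,0],0],
  [[-0.4,0,1.3],[0,0,0],0],
])

```text
time_s: 7.7
eef_pos: [0.5517, -0.0812, 0.2272]
eef_rot: [-0.0, 0.744, 0.668, -0.0]
wrist_force: [-0.5, 0.3, -0.1]
opening: 0.001
```

```bash
python3 - <<'E'
from h import *
cv2.imwrite("pics/s3.png",viewer.camera("scene"))
a=cv2.imread("pics/s3.png")[130:310,180:400]; cv2.imwrite("pics/s3c.png",cv2.resize(a,None,fx=3,fy=3,interpolation=cv2.INTER_CUBIC))
to((0,-190,228),(0,-209,226),(0,-244,224),(0,-278,213),(0,-305,195),(0,-318,179),(0,-328,160),(0,-332,146),(0,-334,129),(0,-334,126))
E
```

```text
t 7.75 F [ 0.2 -0.  -1.5] turn [0.01 0.   0.  ]
TCP base mm [   0.7 -181.4  227.9]
(0, -190, 228) [-0.14 -0.01 -0.  ]
(0, -209, 226) [-0.46 -0.01  0.03]
(0, -244, 224) [-1.04 -0.01  0.07]
(0, -278, 213) [-1.61 -0.01  0.25]
(0, -305, 195) [-2.06 -0.01  0.55]
(0, -318, 179) [-2.28 -0.01  0.82]
(0, -328, 160) [-2.44 -0.01  1.13]
(0, -332, 146) [-2.51 -0.01  1.37]
(0, -334, 129) [-2.54 -0.01  1.65]
(0, -334, 126) [-2.54 -0.01  1.7 ]
```

View pics/s3c.png

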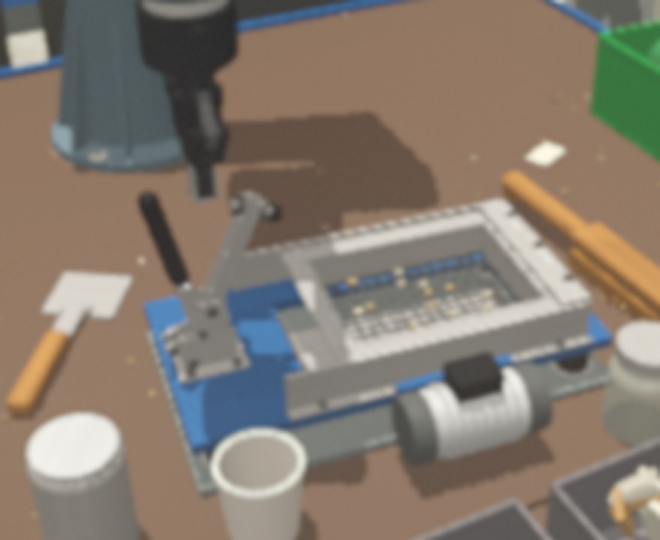

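The fingertips (200,195) are between the handle (148,197) and the arm (255,200). Start pushing.

move_arm([
  [[-0.2,0,0],[0,0,0],0],
  [[-0.4,0,0],[0,0,0],0],
  [[-0.55,0,0],[0,0,0],0],
  [[-0.7,0,0],[0,0,0],0],
  [[-0.85,0,0],[0,0,0],0],
  [[-1.0,0,0.05],[0,0,0],0],
  [[-1.15,0,0.1],[0,0,0],0],
  [[-1.3,0,0.15],[0,0,0],0],
  [[-1.45,0,0.2],[0,0,0],0],
  [[-1.6,0,0.25],[0,0,0],0],
])

```text
time_s: 9.0
eef_pos: [0.541, -0.1775, 0.212]
eef_rot: [-0.0, 0.744, 0.668, -0.0]
wrist_force: [-0.6, 0.4, -0.6]
opening: -0.0
```

```bash
python3 - <<'E'
from h import *
cv2.imwrite("pics/s4.png",viewer.camera("scene"))
a=cv2.imread("pics/s4.png")[130:310,180:400]; cv2.imwrite("pics/s4c.png",cv2.resize(a,None,fx=3,fy=3,interpolation=cv2.INTER_CUBIC))
to((0,-278,213),(0,-305,195),(0,-318,179),(0,-328,160),(0,-332,146),(0,-334,129),(0,-334,126))
E
```

```text
t 9.05 F [ 0.  -0.6 -0.5] turn [-0.01  0.   -0.01]
TCP base mm [-1.000e-01 -2.791e+02  2.115e+02]
(0, -278, 213) [ 0.02  0.   -0.02]
(0, -305, 195) [-0.43  0.    0.28]
(0, -318, 179) [-0.65  0.    0.54]
(0, -328, 160) [-0.81  0.    0.86]
(0, -332, 146) [-0.88  0.    1.09]
(0, -334, 129) [-0.91  0.    1.38]
(0, -334, 126) [-0.91  0.    1.43]
```

View pics/s4c.png

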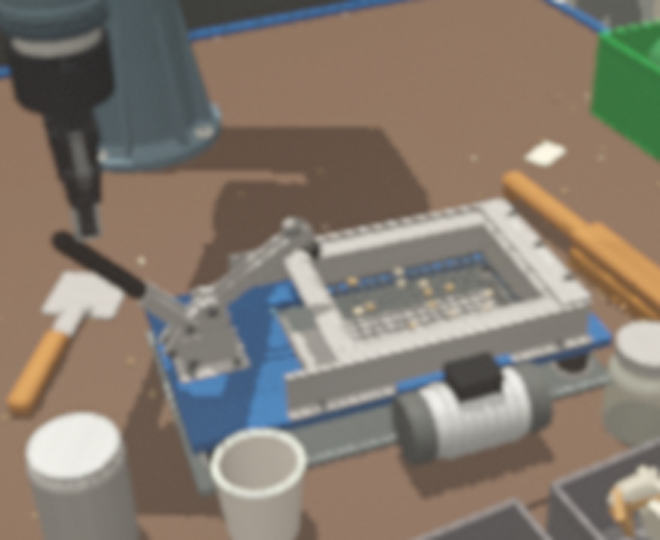

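The handle is leaning back (end at (62,242)) under the fingertip, and the arm is coming down. Continue along the arc.

move_arm([
  [[-0.2,0,0.13],[0,0,0],0],
  [[-0.4,0,0.26],[0,0,0],0],
  [[-0.54,0,0.4],[0,0,0],0],
  [[-0.65,0,0.54],[0,0,0],0],
  [[-0.74,0,0.7],[0,0,0],0],
  [[-0.81,0,0.86],[0,0,0],0],
  [[-0.85,0,0.98],[0,0,0],0],
  [[-0.88,0,1.09],[0,0,0],0],
  [[-0.9,0,1.2],[0,0,0],0],
  [[-0.9,0,1.3],[0,0,0],0],
])

```text
time_s: 10.3
eef_pos: [0.5352, -0.2307, 0.1338]
eef_rot: [-0.0, 0.744, 0.668, -0.0]
wrist_force: [-0.2, -0.4, 0.1]
opening: 0.002
```

move_arm([
  [[0,0,0.06],[0,0,0],0],
  [[0,0,0.12],[0,0,0],0],
  [[0,0,0.12],[0,0,0],0],
])

```text
time_s: 10.68
eef_pos: [0.5354, -0.2307, 0.1273]
eef_rot: [0.0, 0.744, 0.668, -0.0]
wrist_force: [-1.4, 0.1, 2.1]
opening: 0.005
```

```bash
python3 - <<'E'
from h import *
cv2.imwrite("pics/s5.png",viewer.camera("scene"))
a=cv2.imread("pics/s5.png")[150:300,180:360]; cv2.imwrite("pics/s5c.png",cv2.resize(a,None,fx=4,fy=4,interpolation=cv2.INTER_CUBIC))
to((0,-334,126))
E
```

```text
t 10.725 F [-1.7 -0.1  2. ] turn [ 0.  0. -0.]
TCP base mm [ 3.000e-01 -3.317e+02  1.274e+02]
(0, -334, 126) [-0.04 -0.    0.02]
```

View pics/s5c.png

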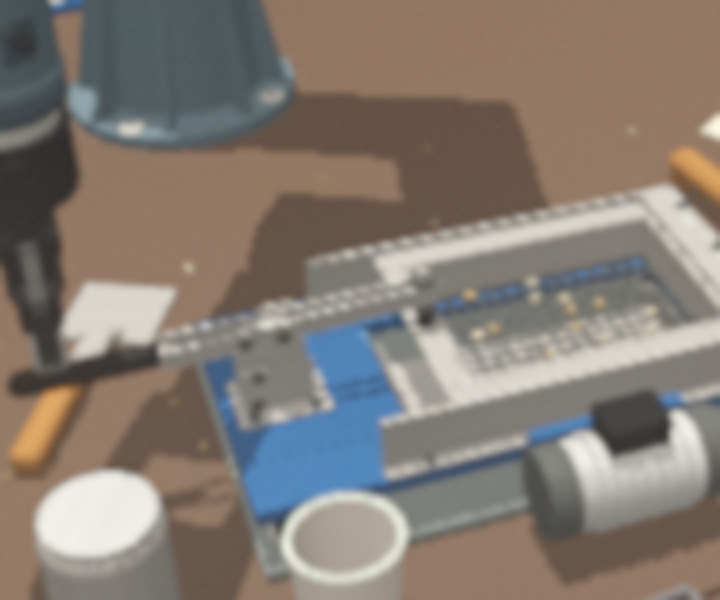

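The handle (12,380)–(155,350) is nearly level. Vertical force is only 2 N, so the stop isn't proven yet. Press on.

move_arm([
  [[0,0,0.04],[0,0,0],0],
  [[0,0,0.08],[0,0,0],0],
  [[0,0,0.08],[0,0,0],0],
])

```text
time_s: 11.1
eef_pos: [0.5356, -0.2314, 0.1241]
eef_rot: [0.001, 0.744, 0.668, -0.0]
wrist_force: [-4.9, 0.8, 12.5]
opening: -0.005
```

move_arm([
  [[0,0,0.04],[0,0,0],0],
  [[0,0,0.08],[0,0,0],0],
  [[0,0,0.08],[0,0,0],0],
])

```text
time_s: 11.48
eef_pos: [0.5359, -0.2319, 0.1209]
eef_rot: [0.001, 0.744, 0.668, -0.0]
wrist_force: [-9.9, 1.6, 22.4]
opening: 0.0
```

Force rose to 22 N with a stiff response, so the handle is on its stop. Lift off and check.

move_arm([
  [[0,0,-0.3],[0,0,0],0],
  [[0,0,-0.8],[0,0,0],0],
  [[0,0,-1.6],[0,0,0],0],
  [[0,0,-2.4],[0,0,0],0],
  [[-0.3,0,-3.2],[0,0,0],0],
  [[-1.0,0,-3.4],[0,0,0],0],
  [[-1.8,0,-3.4],[0,0,0],0],
  [[-1.8,0,-3.4],[0,0,0],0],
])

```text
time_s: 12.48
eef_pos: [0.5227, -0.3409, 0.321]
eef_rot: [0.0, 0.746, 0.666, -0.0]
wrist_force: [-0.0, 0.7, -0.3]
opening: 0.003
```

```bash
python3 - <<'E'
from h import *
p=np.load("p.npy")
A=[]
for n,(x,y,w,h) in(("scene",(175,170,180,110)),("top",(255,140,180,110))):
    a=cv2.resize(viewer.camera(n)[y:y+h,x:x+w],None,fx=4,fy=4,interpolation=cv2.INTER_CUBIC); 
    for P in((0,-365,112),(0,-90,112)):
        q=((proj(n,B2W(p,P))[0]-[x,y]+.5)*4).astype(int); cv2.circle(a,[int(v) for v in q],5,(0,0,255),1); print(n,P,q)
    A.append(a[:,:720])
im=np.vstack(A); cv2.imwrite("pics/fin.png",cv2.resize(im,None,fx=.68,fy=.68)); to((0,0,0))
for n in ("bench_brush","food_tin","drink_bottle","glass_jar","jar_lid","scraper","sample_cup"):
    q=spotter.search_frame("top",n)
    if q: 
        c=np.array(q[0]["centre"])*[640,400]; print(n,c.round())
E
```

```text
scene (0, -365, 112) [ 18 303]
scene (0, -90, 112) [435 212]
top (0, -365, 112) [745 244]
top (0, -90, 112) [379 215]
t 12.575 F [ 0.1  0.2 -0.8] turn [-0.   -0.01 -0.01]
TCP base mm [-1.000e-01 -4.396e+02  3.208e+02]
(0, 0, 0) [ 7.32 -0.    5.36]
bench_brush [238. 205.]
food_tin [424. 162.]
drink_bottle [240. 139.]
jar_lid [305. 252.]
scraper [411. 258.]
sample_cup [383. 149.]
```

View pics/fin.png

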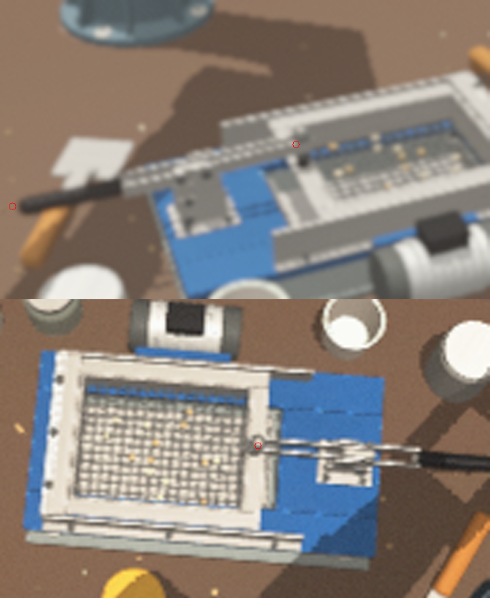

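```bash
python3 -c "
from h import *
print(workorder.hand_in())"
```

```text
the job is handed in; nothing more can be done
None
```

I pushed the tray home under the lip, then flipped the clamp handle over and pressed it shut. The job was handed in at about 12.6 s of robot time, with the arm clear of everything.

- **Tray:** The push force jumped from 6 N to 19 N at the stop. In the top picture, the tray's clamp-end edge matched y −100 mm, the home position, to within about 1 px.
- **Clamp:** I pressed the handle to 22 N against a stiff stop. After I lifted off, it stayed level and in line with the arm. The spindle showed at the expected spot over the middle of the rim, y −90 mm.
- **Other things on the table:** None was touched. The network found six of the seven within a few pixels of where they started; the scraper's centre differed most, at about 5 px. The network missed the glass jar in the last check, but the part of it in the final picture is where it was.
- **Disagreements:** My fitted base pose put points about 2 px (roughly 3 mm) off in the scene camera, which did not affect the job. At the end of the press there was about 10 N of sideways force, so the fingertip was slightly off-centre on the round grip. I did not read the joint angle directly.

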